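# Fit a hole saw on its quick-change arbor and keep it pressed home

### The arm

A 6-joint arm with a two-finger parallel gripper is mounted at the origin on the work surface. World frame = base frame: x ahead of the robot, y to its left, z up, the work surface at z = 0. Lengths are in mm, angles in rad, forces in N, time in s.
With the tool pointing down it reaches from about 275 to 725 mm from the base axis. Payload 15.9 kg.
Tool frame: the origin (TCP) lies at the very end of the fingers, on their centre line; the grasp point (between the pads) lies 19 mm behind it; z points along the fingers, y is the line along which they close (so a half turn about z gives the same grasp; the last joint's range is limited). The gripper opens to 85 mm and grips with 20 to 120 N. Pads are 22 mm wide; open, the fingers measure 114 mm over their backs; the gripper's body (76 mm by 85 mm) begins 54 mm behind the grasp point. The pads swing forward as they close: fully open they stand 13 mm farther back than shut.
Start: joints at [1.183, 0.213, -0.034, 1.323, 0, 1.571], TCP at [189.069, 462.859, 199.106] pointing down, gripper open.
Joint ranges: [-2.98, 2.98], [-0.74, 1.72], [-1.14, 1.35], [-2.1, 2.04], [-1.57, 1.44], [-3.14, 3.14]. Speed limits (rad/s): [1.89, 1.89, 2.39, 2.57, 3.14, 3.14].

### API

Orientations are given as a 3x3 rotation matrix whose columns are the frame's x, y, z axes.
In Python, from bench import manip, get_image, camera_params gives the robot as it stands.
- The arm moves only by the shell command python3 -m pendant 'ROWS' [FORCE]. ROWS is JSON, a list of rows, each a list of 3 entries, a list of its own where there are three numbers: the shift along the tool's x, y, z in mm, then the turn, a rotation vector about the tool's x, y, z in rad, then the finger opening in mm, from 0 to 85.4. In form: [[[tx, ty, tz], [rx, ry, rz], jaw], ...]. A call has 1 to 20 rows; each row shifts and turns the commanded pose from where the row before left it, along the tool's axes as they then stand; what a row does not reach is not made up. A row lasts 1/12 s, in which the tool goes at most 41.7 mm and 7.16 degrees, less where a joint would pass 70% of its speed; a pose out of reach is approached as far as the arm can. A call is refused whole if a number of a shift passes 41.7 or a number of a turn 0.125, either way. A call with a gripper value outside its range is refused whole. The fingers move at their own pace and stop on an object; FORCE is the grip in N (left out, the last holds). Time passes only in rows, so rows that do not move let the fingers close. It gives the time, the measured TCP pose, the force, the opening and the grip force at its end, in the units of the state.
- manip.observe(): the state, without advancing time (a new reading comes with each control period).
- get_image(name): name is "side" or "top" or "wrist"; returns (picture, depth): 384x512x3 uint8, red, green, blue; 384x512 float32, mm along the optical axis (not along the pixel's ray), 0 where there is no reading.
- camera_params(name): a dict with "mtx" (3x3 intrinsics, pixels), "xyz" and "rotation" of the camera in the world; the wrist camera has in their place "hand_eye" (4x4, takes a point from camera to tool coordinates, whose origin is the TCP and whose axes are the flange's). Camera axes: x right, y up, looking along -z (the intrinsics and any distortion apply to the point x, -y, -z); pixel columns grow to the right and rows downward; lengths in mm; the calibration is good to about 2 mm. A picture is of the moment at which its call begins: read the wrist's pose just before it. camera_params takes no time and is no camera call.
- manip.close_job(): hands the job in; it is judged then, once.
The state is a dict: "clock": time; "joints": joint angles; "joint_velocities": joint speeds; "tau": joint torques, N m; "tool_pos": TCP position; "ee_rot": TCP orientation; "ft_force": force on the tool from outside, world axes, zero at the start; "moment": the same for the moment, N m; "gripper_width": finger opening in mm; "gripper_force": force on a finger pad.
Only numpy, scipy, OpenCV 4.12 (cv2) and the standard library are available. Lean on these libraries where they do the work, as an engineer would, in place of code of your own. Each camera call takes 0.05 s, during which the arm holds its last target. There are 200 camera calls.

### The job

Fit the largest hole saw (60 mm, yellow) on the quick-change arbor that is clamped upright in the drill vice: keep it teeth up, lower it over the pilot drill, turn it until the cross-shaped hole in its back drops over the arbor's four lugs, and push it down against the ejector spring until its back sits fully home on the flange. The spring throws it off again until the lock collar is closed, so finish while still gripping the saw and pressing it home: do not let go. Leave the two smaller saws, the tin and the tape measure standing where they are.

Things in the scene. Friction and masses are not known exactly. Their poses are not given: they have to be found in the camera images.
- saw60: The saw to fit: yellow steel cup standing teeth up on the bench, 60 mm outside diameter, 44 mm high, wall 3 mm, about 0.2 kg. Grip it from above across its outside (plain wall up to 37 mm). Origin: centre of the underside of its closed end, the back plate, at the bottom; z points up to the teeth. It starts at any yaw.
- saw60_cross (a point): Centre of the saw's cross-shaped hole, on the inner face of the 6 mm thick back plate, 6 mm above the saw's origin. Its two arms run along the saw's x and y axes, 10 mm wide and 26 mm from tip to tip, so it fits every quarter turn. Two window slots in the wall (about 10 mm wide, 13 to 29 mm up) stand on the +x and -x sides.
- saw48: Bystander: blue hole saw, 48 mm diameter, 44 mm high, teeth up. Origin at the centre of its underside.
- saw40: Bystander: red hole saw, 40 mm diameter, 44 mm high, teeth up. Origin at the centre of its underside. The three saws swap places.
- arbor: Quick-change arbor, fixed upright in the vice with the vice's yaw. Origin: centre of the face of its steel drive flange (40 mm diameter, 118 mm above the bench), where the saw's back plate must end; z up. A black lock collar (34 mm diameter) and a hex shank lie below it; a dark sprung ejector ring (28 to 37 mm diameter) lies round the lugs.
- arbor_lugs (a point): Centre of the top of the four brass lugs, 14 mm above the flange face: a cross along the arbor's x and y axes, 8 mm wide, 24 mm tip to tip; the upper 6 mm tapers to 3.6 by 19 mm as a lead-in. In the saw's hole they have 1 mm of play each side (about 5 degrees either way). With a wrong yaw the saw stops on the lugs, 8 to 14 mm above the face.
- arbor_pilot (a point): Tip of the pilot drill, 7 mm diameter, on the arbor's axis, 52 mm above the flange face. At its foot a round steel centring hub rises from among the lugs: 12.4 mm diameter up to 16 mm above the face, tapering to the drill at 26 mm; it centres the saw's hole (14 mm across the inner corners) before the lugs meet it.
- ejector (a joint): Travel of the sprung ejector ring, in m: 0 = up, its top 6 mm above the flange face; 0.006 = pushed flush with the face, the saw fully home. It takes about 6 N to start it moving and about 12 N to hold it flush; let go, it lifts the saw again.
- vice: Blue drill-press vice, fixed to the bench, 100 mm wide jaws (ears 144 mm wide), 215 mm long, jaws 75 mm high. Origin on the bench straight below the arbor; its screw and handle point along its own -x to 150 mm from the origin, no higher than 77 mm. The arbor has the same yaw as the vice.
- tin: Bystander: small tin of cutting paste, white lid and green label, 64 mm diameter, 55 mm high. Origin at the centre of its underside.
- tape: Bystander: black and orange tape measure, 66 x 62 x 34 mm, lying flat. Origin at the centre of its underside.

How it is judged:
By the outcome, as a careful person would: the job done as asked, in the order asked, and still so for the second after the job is handed in, while the arm keeps its last pose, push and grip.
It also fails if it takes over 40 s, if anything falls off the work surface, if the arm or the gripper's body presses on something with over 40 N, if the wrist force passes 120 N, or if a joint passes its speed limit or range.

## Working session

There is one attempt and no reset: what is moved stays moved. The work goes in short steps, Python scripts to look and compute and a shell command to move; the robot and the scene stay as the last step left them, time stands still between calls to the robot, and variables do not carry over. Pictures are saved under pics/ and viewed, at most 10 in all, crops included, and the job is handed in when it is done.

```bash
mkdir -p pics
cat > h.py <<'E'
import numpy as np,cv2
from bench import manip,get_image,camera_params
def cam(name):
    p=camera_params(name)
    if 'hand_eye' in p:
        s=manip.observe();T=np.eye(4);T[:3,:3]=s['ee_rot'];T[:3,3]=s['tool_pos'];T=T@np.array(p['hand_eye']);R=T[:3,:3];t=T[:3,3]
    else: R=np.array(p['rotation']);t=np.array(p['xyz'])
    return np.array(p['mtx']),R,t,p
def ray(c,u,v):
    K,R,t,_=c; d=np.linalg.inv(K)@[u,v,1.]; return t,R@(d*[1,-1,-1])
def onz(c,u,v,z):
    t,d=ray(c,u,v); return t+d*(z-t[2])/d[2]
def cloud(c,dep):
    K,R,t,_=c; v,u=np.mgrid[:dep.shape[0],:dep.shape[1]]
    P=np.stack([(u-K[0,2])/K[0,0]*dep,-(v-K[1,2])/K[1,1]*dep,-dep],-1)
    return P@R.T+t
E
python3 - <<'E'
from h import *
for n in('top','side','wrist'):
    c=cam(n);im,d=get_image(n);np.savez(f'pics/{n}0.npz',im=im,d=d,K=c[0],R=c[1],t=c[2]);cv2.imwrite(f'pics/{n}0.png',im[...,::-1])
    print(n,c[0].round(1).tolist(),c[1].round(3).tolist(),c[2].round(1),[k for k in c[3]],c[3].get('distortion'))
a=[cv2.imread(f'pics/{n}0.png') for n in('top','side')]
cv2.imwrite('pics/both0.png',np.hstack(a)[:, :] if 0 else cv2.resize(np.vstack(a),(400,600)))
s=manip.observe();print({k:np.round(v,3).tolist() for k,v in s.items()})
E
```

```text
top [[441.8, 0.0, 254.9], [0.0, 441.8, 193.3], [0.0, 0.0, 1.0]] [[-0.013, 0.987, -0.161], [-1.0, -0.012, 0.005], [0.003, 0.162, 0.987]] [ 464.4  -22.  1185.8] ['mtx', 'xyz', 'rotation'] None
side [[481.2, 0.0, 257.4], [0.0, 481.2, 186.7], [0.0, 0.0, 1.0]] [[0.682, 0.545, -0.487], [-0.731, 0.502, -0.462], [-0.008, 0.671, 0.741]] [  99.4 -530.6  884.3] ['mtx', 'xyz', 'rotation'] None
wrist [[284.3, 0.0, 252.7], [0.0, 284.3, 189.9], [0.0, 0.0, 1.0]] [[0.378, -0.88, -0.289], [0.926, 0.358, 0.119], [-0.001, -0.312, 0.95]] [113.8 494.2 373.7] ['mtx', 'hand_eye'] None
{'clock': 0.15, 'joints': [1.183, 0.213, -0.035, 1.324, -0.0, 1.571], 'joint_velocities': [0.0, 0.001, 0.003, 0.001, -0.0, 0.0], 'tau': [-0.0, -68.64, 48.725, 0.013, -0.0, 0.0], 'tool_pos': [188.965, 462.613, 198.76], 'ee_rot': [[-0.926, 0.378, -0.0], [0.378, 0.926, -0.001], [-0.0, -0.001, -1.0]], 'ft_force': [1.624, 0.648, 0.103], 'moment': [-0.049, -0.012, -0.036], 'gripper_force': 0.0, 'gripper_width': 85.534}
```

View pics/top0.png

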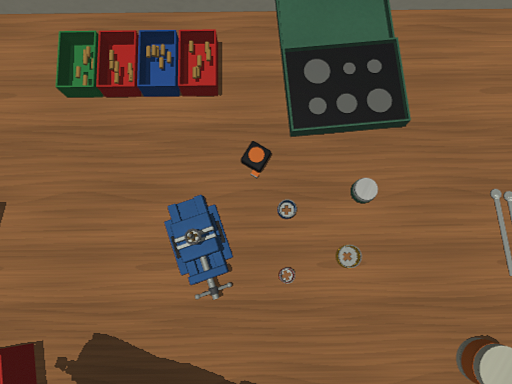

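View pics/side0.png

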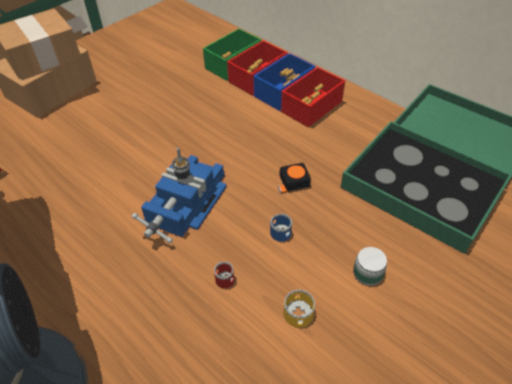

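The top view shows saw60 at (348,257), the blue saw at (287,210), the red saw at (287,275), the arbor at (194,237), the tin at (365,190) and the tape at (256,156). In the side view, saw60 is at (299,308) and the arbor pilot at about (181,153).

Run:
```python
from h import *
t=cv2.imread('pics/top0.png');s=cv2.imread('pics/side0.png')
cr=lambda im,u,v,r:cv2.resize(im[v-r:v+r,u-r:u+r],(300,300),interpolation=cv2.INTER_CUBIC)
cv2.imwrite('pics/crop1.png',np.vstack([np.hstack([cr(t,348,257,20),cr(t,194,237,25)]),np.hstack([cr(s,299,308,25),cr(s,181,163,25)])]))
for n in('top','side'):
    z=np.load(f'pics/{n}0.npz');im=z['im'];c=(z['K'],z['R'],z['t'],0);P=cloud(c,z['d'])
    hsv=cv2.cvtColor(im,cv2.COLOR_RGB2HSV)
    for nm,(u,v,r) in dict(saw60=[(348,257,22),(299,308,28)][n=='side'],) .items() if 0 else {'saw60':(348,257,22) if n=='top' else (299,308,28),'saw48':(287,210,18) if n=='top' else (281,228,20),'saw40':(287,275,16) if n=='top' else (224,275,18),'tin':(365,190,20) if n=='top' else (370,265,24),'tape':(256,156,20) if n=='top' else (294,177,22)}.items():
        Q=P[v-r:v+r,u-r:u+r].reshape(-1,3);h=Q[(Q[:,2]>8)&(Q[:,2]<80)]
        top=h[h[:,2]>np.percentile(h[:,2],97)-8]
        print(n,nm,'zmax',np.percentile(h[:,2],[50,97]).round(1),'bbox',top[:,:2].min(0).round(0),top[:,:2].max(0).round(0),'mid',((top.min(0)+top.max(0))/2)[:2].round(1))
    u,v=(194,237) if n=='top' else (181,163)
    Q=P[v-25:v+25,u-25:u+25].reshape(-1,3)
    for lo,hi in((100,128),(128,136),(140,175)):
        h=Q[(Q[:,2]>lo)&(Q[:,2]<hi)];print(n,'arbor',lo,hi,len(h),h.mean(0).round(1) if len(h) else '',((h.min(0)+h.max(0))/2).round(1) if len(h) else '')
    # vice yaw
    Q=P.reshape(-1,3);a=np.array([P[v,u,0],P[v,u,1]]);k=(Q[:,2]>55)&(Q[:,2]<95)&(np.hypot(*(Q[:,:2]-a).T)<130)
    r=cv2.minAreaRect(Q[k][:,:2].astype(np.float32));print(n,'vice top rect',r,k.sum())
```

```text
top saw60 zmax [29.2 44.1] bbox [ 458. -296.] [ 514. -239.] mid [ 485.8 -267.7]
top saw48 zmax [31.5 46.3] bbox [ 588. -132.] [635. -87.] mid [ 611.8 -109.8]
top saw40 zmax [38.4 46. ] bbox [ 420. -125.] [457. -86.] mid [ 438.5 -105.6]
top tin zmax [53.8 58.8] bbox [ 630. -344.] [ 687. -288.] mid [ 658.7 -315.8]
top tape zmax [34.1 38.8] bbox [716. -70.] [796.   8.] mid [756.1 -30.9]
top arbor 100 128 166 [535.1 124.4 122. ] [535.3 125.1 118.5]
top arbor 128 136 30 [535.5 123.2 130.7] [536.1 123.9 131.9]
top arbor 140 175 19 [535.3 124.5 155.6] [536.2 124.6 155.8]
top vice top rect ((497.8570556640625, 112.40926361083984), (187.82289123535156, 99.90872192382812), 18.917160034179688) 1754
side saw60 zmax [29.5 44.4] bbox [ 456. -302.] [ 516. -243.] mid [ 485.7 -272.8]
side saw48 zmax [28.7 43.9] bbox [ 588. -139.] [636. -91.] mid [ 612.3 -114.9]
side saw40 zmax [29.5 44.4] bbox [ 419. -130.] [459. -90.] mid [ 438.8 -110. ]
side tin zmax [53.4 57.6] bbox [ 629. -349.] [ 690. -292.] mid [ 659.4 -320.7]
side tape zmax [33.  37.2] bbox [715. -75.] [798.   5.] mid [756.5 -35. ]
side arbor 100 128 221 [532.4 114.6 118.5] [536.1 119.9 114.2]
side arbor 128 136 37 [534.3 118.3 131. ] [537.3 119.9 131.9]
side arbor 140 175 39 [535.5 119.6 154.2] [535.5 119.8 155.6]
side vice top rect ((499.58843994140625, 108.22238159179688), (186.20852661132812, 102.66039276123047), 18.67750358581543) 1814
```

View pics/crop1.png

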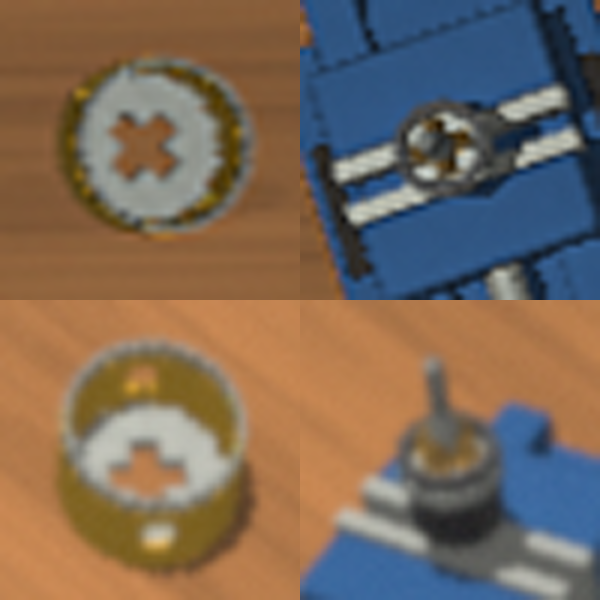

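Both views give the saw at about (486,-270) and the arbor at about (535.5,122), with a vice yaw of about 19°. The two cameras differ by roughly 5 mm in y, so I'll refine with the wrist camera, starting above the arbor.

```bash
python3 -m pendant '[[[-32,-13.2,-3],[0,0,0],85],[[-32,-13.2,-3],[0,0,0],85],[[-32,-13.2,-3],[0,0,0],85],[[-32,-13.2,-3],[0,0,0],85],[[-32,-13.2,-3],[0,0,0],85],[[-32,-13.2,-3],[0,0,0],85],[[-32,-13.2,-3],[0,0,0],85],[[-32,-13.2,-3],[0,0,0],85],[[-32,-13.2,-3],[0,0,0],85],[[-32,-13.2,-3],[0,0,0],85],[[-32,-13.2,-3],[0,0,0],85],[[-32,-13.2,-3],[0,0,0],85],[[-32,-13.2,-3],[0,0,0],85],[[-32,-13.2,-3],[0,0,0],85],[[0,0,0],[0,0,0],85],[[0,0,0],[0,0,0],85]]'
cat > shot.py <<'E'
import sys
from h import *
n=sys.argv[1];c=cam('wrist');im,d=get_image('wrist')
np.savez(f'pics/{n}.npz',im=im,d=d,K=c[0],R=c[1],t=c[2]);cv2.imwrite(f'pics/{n}.png',im[...,::-1])
s=manip.observe();print(s['tool_pos'],np.array(s['ee_rot']).round(3).tolist(),s['clock'],c[2])
E
python3 shot.py w1
```

```text
clock: 1.48
tool_pos: [534.6, 121.1, 240.5]
ee_rot: [[-0.925, 0.381, -0.001], [0.381, 0.925, -0.0], [0.001, -0.001, -1.0]]
ft_force: [-0.8, 1.4, -1.6]
gripper_width: 85.1
gripper_force: 0.0
[533.85487395 122.06183891 240.64001146] [[-0.925, 0.379, -0.001], [0.379, 0.925, 0.0], [0.001, -0.0, -1.0]] 1.5333 [459.57114283 152.73726092 415.60536496]
```

View pics/w1.png

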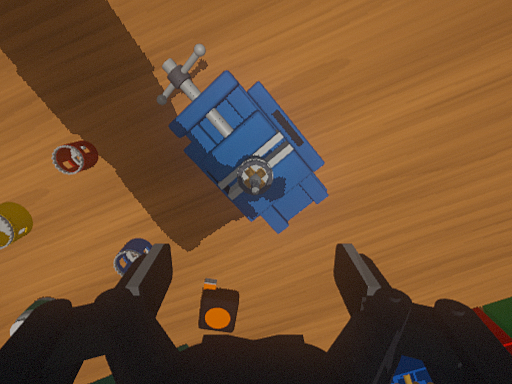

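The arbor appears at (257,177) with its lugs visible inside the ring, and the handle is at upper left. I'll take a second viewpoint for parallax.

```bash
python3 -m pendant '[[[0,30,0],[0,0,0],85],[[0,30,0],[0,0,0],85],[[0,0,0],[0,0,0],85],[[0,0,0],[0,0,0],85]]'; python3 shot.py w2
python3 - <<'E'
from h import *
out=[]
for n in('w1','w2'):
    z=np.load(f'pics/{n}.npz');im=z['im'];c=(z['K'],z['R'],z['t'],0);P=cloud(c,z['d'])
    A=np.array([535.,122,118]);q=z['R'].T@(A-z['t']);uv=z['K']@(q*[1,-1,-1]);u,v=(uv[:2]/uv[2]).astype(int);print(n,u,v)
    crop=im[v-40:v+40,u-40:u+40];out.append(cv2.resize(crop[...,::-1],(400,400),interpolation=cv2.INTER_CUBIC))
    Q=P[v-60:v+60,u-60:u+60].reshape(-1,3)
    for lo,hi in((114,127),(128,133),(140,175)):
        h=Q[(Q[:,2]>lo)&(Q[:,2]<hi)];print('arbor',lo,hi,len(h),h.mean(0).round(1) if len(h) else '',((h.min(0)+h.max(0))/2).round(1) if len(h) else '')
    hsv=cv2.cvtColor(im,cv2.COLOR_RGB2HSV)
    b=cv2.inRange(hsv,(10,90,60),(28,255,255));m=np.zeros_like(b);cv2.circle(m,(u,v-5),16,255,-1);b&=m
    vv,uu=np.nonzero(b);print('brass',len(uu),uu.mean(),vv.mean(),onz(c,uu.mean(),vv.mean(),130).round(1))
    k=(P[...,2]>40)&(P[...,2]<90)&(np.hypot(P[...,0]-535,P[...,1]-122)<130)
    print(cv2.minAreaRect(P[k][:,:2].astype(np.float32)))
cv2.imwrite('pics/crop2.png',np.hstack(out))
E
```

```text
clock: 1.87
tool_pos: [555.8, 179.9, 240.6]
ee_rot: [[-0.927, 0.375, -0.001], [0.375, 0.927, -0.0], [0.001, -0.0, -1.0]]
ft_force: [-0.2, -0.9, 0.0]
gripper_width: 85.0
gripper_force: 0.0
[555.75974868 178.96823699 240.90053043] [[-0.927, 0.376, -0.001], [0.376, 0.927, -0.0], [0.0, -0.0, -1.0]] 1.9167 [480.59507568 211.12573177 415.76588854]
w1 253 175
arbor 114 127 742 [532.9 124.2 122.1] [535.5 123.  120.6]
arbor 128 133 117 [533.8 124.2 130.7] [535.8 122.9 130.5]
arbor 140 175 119 [534.1 123.7 157.7] [535.4 123.1 155.1]
brass 166 254.07831325301206 174.40963855421685 [531.  124.6 130. ]
((499.003662109375, 110.51220703125), (184.1787109375, 100.29179382324219), 18.59942054748535)
w2 195 177
arbor 114 127 764 [533.7 126.  121.8] [535.4 123.8 120.5]
arbor 128 133 110 [534.1 126.5 130.4] [535.5 124.  130.5]
arbor 140 175 129 [534.8 124.7 157.3] [535.5 123.8 155.5]
brass 165 197.07272727272726 176.29090909090908 [531.9 127.6 130. ]
((499.1436462402344, 110.75056457519531), (184.54649353027344, 100.34745788574219), 18.6390380859375)
```

View pics/crop2.png

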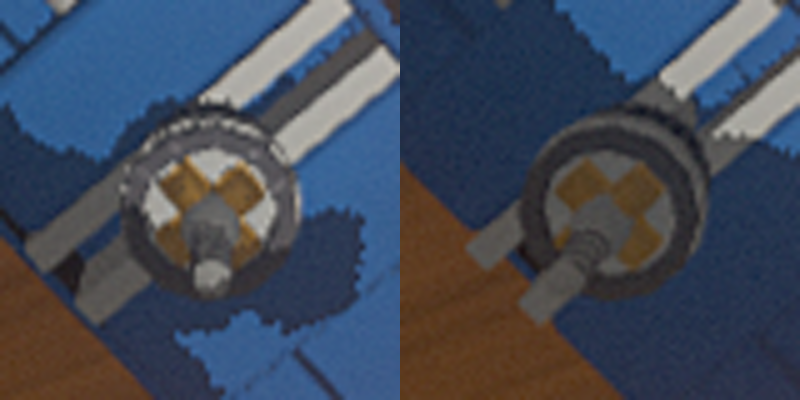

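The arbor is at about (535.5,123.4) with the lugs aligned to the vice yaw of 18.6°, and the flange and lug heights agree with the text. Next I go above the saw.

```bash
python3 -m pendant '[[[-7.4,-31.5,2],[0,0,0],85],[[-7.4,-31.5,2],[0,0,0],85],[[-7.4,-31.5,2],[0,0,0],85],[[-7.4,-31.5,2],[0,0,0],85],[[-7.4,-31.5,2],[0,0,0],85],[[-7.4,-31.5,2],[0,0,0],85],[[-7.4,-31.5,2],[0,0,0],85],[[-7.4,-31.5,2],[0,0,0],85],[[-7.4,-31.5,2],[0,0,0],85],[[-7.4,-31.5,2],[0,0,0],85],[[-7.4,-31.5,2],[0,0,0],85],[[-7.4,-31.5,2],[0,0,0],85],[[-7.4,-31.5,2],[0,0,0],85],[[-7.4,-31.5,2],[0,0,0],85],[[0,0,0],[0,0,0],85],[[0,0,0],[0,0,0],85]]'; python3 shot.py w3
python3 -m pendant '[[[0,0,25],[0,0,0],85],[[0,0,25],[0,0,0],85],[[0,0,25],[0,0,0],85],[[0,0,0],[0,0,0],85],[[0,0,0],[0,0,0],85]]'; python3 shot.py w4
cat > saw.py <<'E'
from h import *
import sys
out=[]
for n in sys.argv[1:]:
    z=np.load(f'pics/{n}.npz');im=z['im'];c=(z['K'],z['R'],z['t'],0);P=cloud(c,z['d'])
    k=np.hypot(P[...,0]-486,P[...,1]+269)<45
    r=P[k&(P[...,2]>38)&(P[...,2]<48)];print(n,'rim',len(r),np.percentile(r[:,2],90).round(1),cv2.minEnclosingCircle(r[:,:2].astype(np.float32)))
    # cross: pixels (bench seen through the plate) inside saw
    f=k&(P[...,2]>3)&(P[...,2]<9);fl=P[f];print('plate',len(fl),fl.mean(0).round(1))
    hsv=cv2.cvtColor(im,cv2.COLOR_RGB2HSV)
    cx,cy=cv2.minEnclosingCircle(r[:,:2].astype(np.float32))[0]
    b=(np.hypot(P[...,0]-cx,P[...,1]-cy)<19)&(P[...,2]<3.5)&(P[...,2]>-15)
    vv,uu=np.nonzero(b);W=np.array([onz(c,a,e,6) for a,e in zip(uu,vv)])
    o=W[:,:2].mean(0);d=W[:,:2]-o;an=np.arctan2(d[:,1],d[:,0]);rr=np.hypot(*d.T);m=rr>5
    print('cross',len(W),o.round(1),'yaw mod90',np.degrees(np.angle(np.sum(rr[m]**2*np.exp(4j*an[m])))/4).round(1))
    v,u=[int(x.mean()) for x in np.nonzero(k)]
    v=min(max(v,75),384-75)
    out.append(cv2.resize(im[v-75:v+75,u-75:u+75,::-1],(400,400)))
cv2.imwrite('pics/crop_'+sys.argv[-1]+'.png',np.hstack(out))
E
python3 saw.py w3 w4
```

```text
clock: 3.25
tool_pos: [484.5, -270.6, 213.1]
ee_rot: [[-0.925, 0.381, -0.0], [0.381, 0.925, 0.0], [0.0, 0.0, -1.0]]
ft_force: [-0.1, 0.3, -0.3]
gripper_width: 85.2
gripper_force: 0.0
[ 484.99310966 -269.56407368  213.27166141] [[-0.925, 0.379, 0.0], [0.379, 0.925, 0.0], [0.0, 0.0, -1.0]] 3.3 [ 409.3859011  -239.01742261  388.17538887]
clock: 3.72
tool_pos: [485.1, -268.1, 138.2]
ee_rot: [[-0.926, 0.377, -0.001], [0.377, 0.926, 0.001], [0.002, 0.0, -1.0]]
ft_force: [0.5, -0.6, 0.3]
gripper_width: 85.0
gripper_force: 0.0
[ 485.99835875 -268.77322373  139.400623  ] [[-0.926, 0.377, 0.001], [0.377, 0.926, -0.0], [-0.001, 0.0, -1.0]] 3.7667 [ 410.08117826 -236.97887921  313.41143452]
w3 rim 312 43.9 ((485.0240173339844, -270.62982177734375), 29.785078048706055)
plate 887 [ 487.1 -271.6    6.1]
cross 207 [ 484.7 -270.7] yaw mod90 -43.5
w4 rim 503 43.7 ((484.98004150390625, -270.96368408203125), 30.025129318237305)
plate 1278 [ 487.8 -272.1    6.1]
cross 302 [ 484.7 -270.7] yaw mod90 -44.4
```

View pics/crop_w4.png

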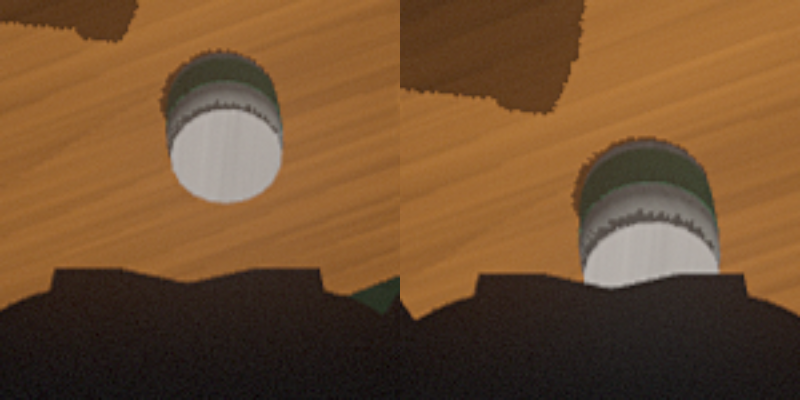

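The crop missed the saw (it shows the tin), but the numbers agree across both heights. The rim centre is about (485.4,-271), top at 44 mm, radius 30 mm, and the cross yaw is 46° mod 90. The tool's closing line at 68° clears the windows, so I'll descend and grip.

```bash
python3 -m pendant '[[[0,-1.7,25],[0,0,0],85],[[0,0,30],[0,0,0],85],[[0,0,30],[0,0,0],85],[[0,0,25],[0,0,0],85],[[0,0,15],[0,0,0],85],[[0,0,10],[0,0,0],85],[[0,0,0],[0,0,0],85],[[0,0,0],[0,0,0],55],[[0,0,0],[0,0,0],55],[[0,0,0],[0,0,0],55],[[0,0,0],[0,0,0],55],[[0,0,0],[0,0,0],55],[[0,0,0],[0,0,0],55]]' 60
python3 -m pendant '[[[0,0,0],[0,0,0],55],[[0,0,0],[0,0,0],55]]' 60
```

```text
clock: 4.85
tool_pos: [485.3, -271.2, 3.5]
ee_rot: [[-0.926, 0.378, 0.0], [0.378, 0.926, -0.0], [-0.001, -0.0, -1.0]]
ft_force: [0.9, 0.4, -0.2]
gripper_width: 54.7
gripper_force: 0.0
clock: 5.02
tool_pos: [485.1, -271.1, 3.2]
ee_rot: [[-0.926, 0.378, 0.0], [0.378, 0.926, -0.0], [-0.0, -0.0, -1.0]]
ft_force: [0.8, -0.2, -0.4]
gripper_width: 55.0
gripper_force: 0.0
```

The fingers closed to 55 mm with no force, so something is off. I'll look.

```bash
python3 shot.py w5
python3 - <<'E'
from h import *
im,d=get_image('side');cv2.imwrite('pics/s5.png',im[...,::-1])
a=cv2.imread('pics/w5.png');b=im[220:360,210:400,::-1]
cv2.imwrite('pics/v5.png',np.hstack([cv2.resize(a,(400,300)),cv2.resize(b,(400,300))]))
E
```

```text
[ 485.09648016 -271.0898607     3.12955104] [[-0.926, 0.378, -0.0], [0.378, 0.926, 0.0], [0.0, 0.0, -1.0]] 5.0667 [ 409.84283695 -239.68708608  178.22886863]
```

View pics/v5.png

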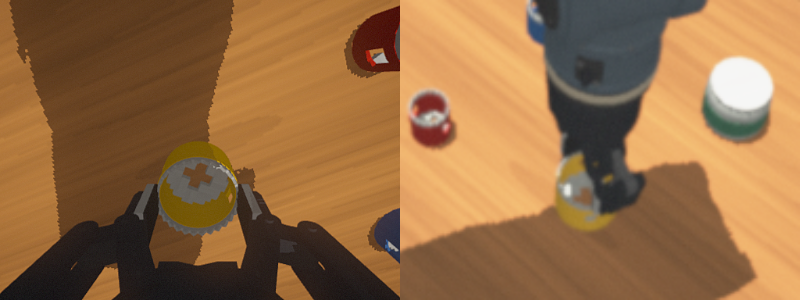

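The saw still stands upright between the fingers, but the pads don't appear to meet it at its diameter. I'll measure its offset.

Run:
```python
from h import *
z=np.load('pics/w5.npz');im=z['im'];c=(z['K'],z['R'],z['t'],0);P=cloud(c,z['d'])
hsv=cv2.cvtColor(im,cv2.COLOR_RGB2HSV)
for h in(3,22,44):
    q=z['R'].T@(np.array([485.2,-271.1,h])-z['t']);uv=z['K']@(q*[1,-1,-1]);print('tcp axis at z',h,uv[:2]/uv[2])
k=(np.hypot(P[...,0]-485,P[...,1]+270)<55)
y=k&(hsv[...,0]>20)&(hsv[...,0]<32)&(hsv[...,1]>150);r=P[y]
print('yellow',len(r),r[:,2].min(),r[:,2].max())
for a,b in((8,20),(20,32),(32,46)):
    s=r[(r[:,2]>a)&(r[:,2]<b)];print(a,b,cv2.minEnclosingCircle(s[:,:2].astype(np.float32)))
s=P[k&(P[...,2]>42)&(P[...,2]<47)];print('rimpts',s.min(0),s.max(0))
f=P[k&(P[...,2]>3)&(P[...,2]<9)];A=np.c_[f[:,:2],np.ones(len(f))];print('plate slope',np.linalg.lstsq(A,f[:,2],rcond=None)[0],f.mean(0))
for w in (24,28): pass
t=P[(P[...,2]>5)&(P[...,2]<80)&(np.hypot(P[...,0]-485,P[...,1]+270)<75)&(hsv[...,2]<110)&(hsv[...,1]<90)]
loc=(t-[485.2,-271.1,0])@np.array(z['R']) if 0 else np.c_[(t-[485.2,-271.1,0])@[-.926,.378,0],(t-[485.2,-271.1,0])@[.378,.926,0],t[:,2]]
for lo in range(0,80,10):
    m=loc[(loc[:,2]>=lo)&(loc[:,2]<lo+10)]
    if len(m): print(lo,len(m),'x',m[:,0].min().round(),m[:,0].max().round(),'y<0 max',m[m[:,1]<0,1].max(initial=-99).round(),'y>0 min',m[m[:,1]>0,1].min(initial=99).round())
```

```text
tcp axis at z 3 [251.88364183 223.63896224]
tcp axis at z 22 [251.7843482  236.84629676]
tcp axis at z 44 [251.64011191 256.03158572]
yellow 4649 -0.6409301934982636 130.36690757957876
8 20 ((484.4856872558594, -269.468994140625), 30.126028060913086)
20 32 ((484.7929992675781, -270.12152099609375), 29.90495491027832)
32 46 ((484.42901611328125, -270.2989196777344), 29.56806755065918)
rimpts [ 455.95262585 -304.31480926   42.00097998] [ 515.61053597 -230.71560696   46.99270864]
plate slope [ 3.53091128e-03 -6.38376113e-04  4.20099821e+00] [ 491.6781932  -273.20378382    6.11147706]
0 2175 x -27.0 13.0 y<0 max -1.0 y>0 min 0.0
10 1 x 3.0 3.0 y<0 max -26.0 y>0 min 99.0
30 404 x -29.0 30.0 y<0 max -0.0 y>0 min 0.0
40 1455 x -30.0 30.0 y<0 max -0.0 y>0 min 0.0
50 418 x -9.0 13.0 y<0 max -27.0 y>0 min 29.0
60 554 x -10.0 13.0 y<0 max -27.0 y>0 min 28.0
70 699 x -10.0 14.0 y<0 max -27.0 y>0 min 29.0
```

Run:
```python
from h import *
z=np.load('pics/w5.npz');im=z['im'];c=(z['K'],z['R'],z['t'],0);P=cloud(c,z['d'])
L=np.stack([(P-[485.2,-271.1,0])@[-.926,.378,0],(P-[485.2,-271.1,0])@[.378,.926,0],P[...,2]],-1)
for v in range(225,300,8):
  print(v,[(u,*L[v,u].round(0).astype(int),im[v,u].tolist()) for u in (170,178,186,194,200,300,308,316,324,332)])
cv2.imwrite('pics/crop5.png',cv2.resize(im[170:320,140:360,::-1],(792,540),interpolation=cv2.INTER_CUBIC))
```

```text
225 [(170, np.int64(-2), np.int64(-56), np.int64(1), [103, 67, 34]), (178, np.int64(-2), np.int64(-51), np.int64(0), [95, 61, 32]), (186, np.int64(-2), np.int64(-45), np.int64(1), [94, 60, 33]), (194, np.int64(-3), np.int64(-40), np.int64(0), [96, 65, 33]), (200, np.int64(-3), np.int64(-36), np.int64(-1), [97, 65, 35]), (300, np.int64(15), np.int64(26), np.int64(38), [179, 137, 0]), (308, np.int64(-2), np.int64(39), np.int64(0), [102, 66, 35]), (316, np.int64(-3), np.int64(44), np.int64(0), [106, 69, 40]), (324, np.int64(-2), np.int64(50), np.int64(0), [109, 71, 35]), (332, np.int64(-2), np.int64(55), np.int64(1), [181, 123, 57])]
233 [(170, np.int64(-9), np.int64(-57), np.int64(-1), [102, 63, 30]), (178, np.int64(-8), np.int64(-51), np.int64(1), [102, 65, 35]), (186, np.int64(-8), np.int64(-46), np.int64(1), [101, 67, 36]), (194, np.int64(-8), np.int64(-40), np.int64(1), [103, 64, 33]), (200, np.int64(-8), np.int64(-36), np.int64(0), [101, 64, 36]), (300, np.int64(14), np.int64(25), np.int64(44), [161, 159, 152]), (308, np.int64(-8), np.int64(39), np.int64(0), [110, 70, 39]), (316, 
[... 4607 characters left out ...]
, np.int64(13), np.int64(30), np.int64(88), [55, 38, 29])]
297 [(170, np.int64(15), np.int64(-28), np.int64(95), [32, 27, 31]), (178, np.int64(14), np.int64(-26), np.int64(95), [26, 24, 21]), (186, np.int64(0), np.int64(-28), np.int64(77), [35, 24, 20]), (194, np.int64(-8), np.int64(-27), np.int64(67), [28, 24, 24]), (200, np.int64(-62), np.int64(-39), np.int64(0), [95, 60, 36]), (300, np.int64(-62), np.int64(36), np.int64(0), [182, 125, 64]), (308, np.int64(-61), np.int64(42), np.int64(1), [183, 124, 62]), (316, np.int64(0), np.int64(28), np.int64(77), [51, 36, 29]), (324, np.int64(14), np.int64(26), np.int64(94), [49, 36, 28]), (332, np.int64(14), np.int64(29), np.int64(94), [47, 39, 33])]
```

View pics/crop5.png

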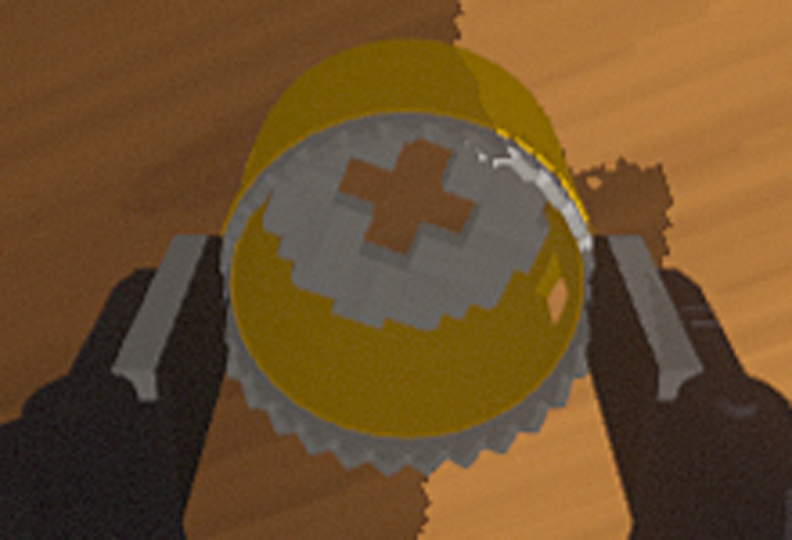

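The wrist depth places the finger ends about 45 mm above the bench, just above the rim, although the TCP reads z=3. I'll check with the independent side and top cameras.

Run:
```python
from h import *
for n in('side','top'):
    c=cam(n);im,d=get_image(n);P=cloud(c,d);np.savez(f'pics/{n}6.npz',im=im,d=d)
    dy=-2 if n=='side' else 3
    D=P-[485.2,-271.1,0];L=np.stack([D@[-.926,.378,0],D@[.378,.926,0],P[...,2]],-1)
    hsv=cv2.cvtColor(im,cv2.COLOR_RGB2HSV)
    k=(np.hypot(L[...,0],L[...,1])<75)&(L[...,2]>5)&(hsv[...,2]<90)&~((hsv[...,0]>12)&(hsv[...,0]<35)&(hsv[...,1]>120));q=L[k]
    for lo in range(5,125,10):
        m=q[(q[:,2]>=lo)&(q[:,2]<lo+10)]
        if len(m): print(n,lo,len(m),'x',m[:,0].min().round(),m[:,0].max().round(),'y',m[:,1].min().round(),m[:,1].max().round())
for n,z0 in(('w1',240.6),('w4',138.3),('w5',3.2)):
    z=np.load(f'pics/{n}.npz');c=(z['K'],z['R'],z['t'],0);P=cloud(c,z['d']);T=P[z['d']<170]; T=T[(T[:,2]-z0)<80]
    print(n,'lowest finger rel TCP',np.percentile(T[:,2]-z0,[0,1,5,20]).round(1),len(T),'zero depth',(z['d']==0).sum())
print(camera_params('wrist')['hand_eye'])
```

```text
side 35 4 x -9.0 0.0 y 26.0 28.0
side 45 23 x -4.0 11.0 y -38.0 28.0
side 55 24 x -3.0 11.0 y -43.0 29.0
side 65 21 x -1.0 11.0 y -41.0 29.0
side 75 14 x 6.0 14.0 y -41.0 33.0
side 85 63 x -10.0 14.0 y -60.0 56.0
side 95 53 x -12.0 17.0 y -62.0 56.0
side 105 91 x -11.0 18.0 y -64.0 56.0
side 115 60 x -10.0 18.0 y -66.0 57.0
top 5 15 x 14.0 25.0 y -5.0 10.0
top 25 1 x -18.0 -18.0 y 27.0 27.0
top 35 9 x 25.0 30.0 y -6.0 17.0
top 55 1 x 9.0 9.0 y 45.0 45.0
top 75 3 x 9.0 15.0 y 37.0 43.0
top 85 19 x -10.0 15.0 y 35.0 55.0
top 95 9 x -13.0 19.0 y 26.0 54.0
top 105 16 x -15.0 19.0 y 26.0 60.0
top 115 7 x 14.0 19.0 y 28.0 65.0
w1 lowest finger rel TCP [44.3 46.4 49.4 56.1] 4018 zero depth 735
w4 lowest finger rel TCP [44.2 46.3 49.5 56. ] 4020 zero depth 771
w5 lowest finger rel TCP [-5.9 -4.5 -4.  -3.4] 59405 zero depth 783
[[ 6.22326479e-04  9.49961978e-01  3.12364936e-01  8.15618499e+01]
 [ 9.99999745e-01 -7.01002823e-04  1.39579393e-04  6.01460431e-01]
 [ 3.51563819e-04  3.12364770e-01 -9.49962171e-01 -1.75071279e+02]
 [ 0.00000000e+00  0.00000000e+00  0.00000000e+00  1.00000000e+00]]
```

All three cameras agree that the real finger ends are about 41–44 mm behind the reported TCP, so the stated tool length is off. The saw is untouched. I'll reopen, go about 36 mm lower so the finger ends sit at about 9 mm, and grip, watching the force.

```bash
python3 -m pendant '[[[0,0,0],[0,0,0],85],[[0,0,0],[0,0,0],85],[[0,0,0],[0,0,0],85],[[0,0,0],[0,0,0],85],[[0,0,0],[0,0,0],85],[[0,0,6],[0,0,0],85],[[0,0,6],[0,0,0],85],[[0,0,6],[0,0,0],85],[[0,0,0],[0,0,0],85]]' 60
python3 -m pendant '[[[0,0,6],[0,0,0],85],[[0,0,6],[0,0,0],85],[[0,0,6],[0,0,0],85],[[0,0,0],[0,0,0],85],[[0,0,0],[0,0,0],85]]' 60; python3 shot.py w6
python3 - <<'E'
from h import *
z=np.load('pics/w6.npz');d=z['d'];c=(z['K'],z['R'],z['t'],0);P=cloud(c,d)
T=P[(d<165)&(d>0)];D=T-[485.2,-271.1,0];y=D@[.378,.926,0];T=T[abs(y)>38];print(np.percentile(T[:,2],[0,1,5]))
E
```

```text
clock: 5.97
tool_pos: [484.2, -270.6, -16.5]
ee_rot: [[-0.926, 0.378, -0.002], [0.378, 0.926, 0.001], [0.002, 0.0, -1.0]]
ft_force: [-0.9, 0.5, -0.4]
gripper_width: 85.1
gripper_force: 0.0
clock: 6.38
tool_pos: [484.8, -270.9, -33.3]
ee_rot: [[-0.926, 0.378, -0.001], [0.378, 0.926, 0.0], [0.001, 0.0, -1.0]]
ft_force: [0.0, -0.6, 0.0]
gripper_width: 85.2
gripper_force: 0.0
[ 485.03903993 -271.06533556  -32.96310089] [[-0.926, 0.378, -0.0], [0.378, 0.926, 0.0], [0.0, 0.0, -1.0]] 6.4333 [ 409.61721862 -239.56235993  141.81656563]
[-2.68489269 -1.20044097 -0.74124405]
```

No contact and no force. Closing now.

```bash
python3 -m pendant '[[[0,0,0],[0,0,0],50],[[0,0,0],[0,0,0],50],[[0,0,0],[0,0,0],50],[[0,0,0],[0,0,0],50],[[0,0,0],[0,0,0],50],[[0,0,0],[0,0,0],50],[[0,0,0],[0,0,0],50],[[0,0,0],[0,0,0],50]]' 80; python3 shot.py w7
```

```text
clock: 7.1
tool_pos: [485.4, -271.2, -32.1]
ee_rot: [[-0.926, 0.378, 0.001], [0.378, 0.926, -0.0], [-0.001, -0.0, -1.0]]
ft_force: [-3.7, 2.0, 11.4]
gripper_width: 58.7
gripper_force: 86.2
[ 485.3582669  -271.22533489  -32.1008557 ] [[-0.926, 0.378, 0.001], [0.378, 0.926, -0.0], [-0.001, -0.0, -1.0]] 7.15 [ 409.96048076 -239.75056356  142.90278556]
```

View pics/w7.png

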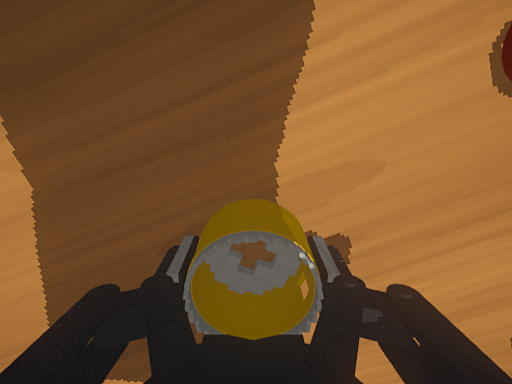

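It is gripped at 58.7 mm with 86 N. I'll lift it above pilot-tip height, then measure the saw in hand.

```bash
python3 -m pendant '[[[0,0,-10],[0,0,0],50],[[0,0,-25],[0,0,0],50],[[0,0,-38],[0,0,0],50],[[0,0,-38],[0,0,0],50],[[0,0,-38],[0,0,0],50],[[0,0,-30],[0,0,0],50],[[0,0,-6],[0,0,0],50],[[0,0,0],[0,0,0],50],[[0,0,0],[0,0,0],50]]' 80; python3 shot.py w8
cat > hand.py <<'E'
from h import *
import sys
H=np.array(camera_params('wrist')['hand_eye'])
def inhand(n):
    z=np.load(f'pics/{n}.npz');im,d=z['im'],z['d'];c=(z['K'],H[:3,:3],H[:3,3],0);P=cloud(c,d)*[1,1,-1]  # z up from TCP
    r=np.hypot(P[...,0],P[...,1]);hsv=cv2.cvtColor(im,cv2.COLOR_RGB2HSV)
    pl=(r<27)&(P[...,2]>35)&(P[...,2]<42);f=P[pl];A=np.c_[f[:,:2],np.ones(len(f))];s=np.linalg.lstsq(A,f[:,2],rcond=None)[0]
    zp=np.median(f[:,2]);print(n,'plate z',zp.round(2),'slope',s[:2].round(3),len(f))
    rim=P[(r<36)&(P[...,2]>zp+35)&(P[...,2]<zp+40)&(hsv[...,1]<90)&(hsv[...,2]>80)]
    # keep the far rim half; fit circle
    q=rim[abs(rim[:,1])<26];B=np.c_[2*q[:,:2],np.ones(len(q))];x=np.linalg.lstsq(B,(q[:,:2]**2).sum(1),rcond=None)[0]
    print('rim fit',x[:2].round(2),'r',np.sqrt(x[2]+x[0]**2+x[1]**2).round(2),'median z',np.median(q[:,2]).round(1),len(q))
    W=[];vv,uu=np.nonzero((P[...,2]<zp-8))
    for a,e in zip(uu,vv):
        t,dd=ray(c,a,e);p=t+dd*((-zp)-t[2])/dd[2]
        if np.hypot(p[0],p[1])<18: W.append(p[:2])
    W=np.array(W);o=W.mean(0);dl=W-o;an=np.arctan2(dl[:,1],dl[:,0]);rr=np.hypot(*dl.T);m=rr>5
    print('cross',len(W),o.round(2),'yaw in tool mod90',np.degrees(np.angle(np.sum(rr[m]**2*np.exp(4j*an[m])))/4).round(2),'rmax',rr.max().round(1))
for n in sys.argv[1:]: inhand(n)
E
python3 hand.py w7 w8
```

```text
clock: 7.9
tool_pos: [484.9, -271.0, 151.7]
ee_rot: [[-0.926, 0.378, -0.0], [0.378, 0.926, 0.0], [0.0, -0.0, -1.0]]
ft_force: [-0.8, 0.3, -2.8]
gripper_width: 58.5
gripper_force: 86.3
[ 484.45988349 -270.72459983  150.83670037] [[-0.926, 0.378, -0.002], [0.378, 0.926, 0.001], [0.002, 0.0, -1.0]] 7.95 [ 409.67760155 -239.62588284  326.8061431 ]
w7 plate z 38.25 slope [-0.019 -0.006] 3067
rim fit [0.57 0.54] r 28.25 median z 74.7 1046hand.py:17: RuntimeWarning: Mean of empty slice.
  W=np.array(W);o=W.mean(0);dl=W-o;an=np.arctan2(dl[:,1],dl[:,0]);rr=np.hypot(*dl.T);m=rr>5
  ret = ret.dtype.type(ret / rcount)
Traceback (most recent call last):
  File "hand.py", line 19, in <module>
    for n in sys.argv[1:]: inhand(n)
                           ~~~~~~^^^
  File "hand.py", line 17, in inhand
    W=np.array(W);o=W.mean(0);dl=W-o;an=np.arctan2(dl[:,1],dl[:,0]);rr=np.hypot(*dl.T);m=rr>5
                                                   ~~^^^^^
IndexError: too many indices for array: array is 1-dimensional, but 2 were indexed
```

```bash
python3 hand.py w8; sed -i 's/<zp-8))/<zp-3))/' hand.py;  python3 hand.py w7; python3 -m pendant '[[[4.4,16,0],[0,0,0],50],[[8.4,32,0],[0,0,0],50],[[8.4,32,0],[0,0,0],50],[[8.4,32,0],[0,0,0],50],[[8.4,32,0],[0,0,0],50],[[8.4,32,0],[0,0,0],50],[[8.4,32,0],[0,0,0],50],[[8.4,32,0],[0,0,0],50],[[8.4,32,0],[0,0,0],50],[[8.4,32,0],[0,0,0],50],[[8.4,32,0],[0,0,0],50],[[8.4,32,0],[0,0,0],50],[[4.4,16,0],[0,0,0],50],[[0,0,0],[0,0,0],50],[[0,0,0],[0,0,0],50]]' 80; python3 shot.py w9;python3 hand.py w9
```

```text
w8 plate z 38.2 slope [-0.014 -0.004] 3053
rim fit [0.39 0.55] r 28.4 median z 74.7 937
cross 712 [0.35 0.33] yaw in tool mod90 21.01 rmax 12.7
w7 plate z 38.25 slope [-0.019 -0.006] 3067
rim fit [0.57 0.54] r 28.25 median z 74.7 1046
cross 857 [-0.52  0.35] yaw in tool mod90 20.87 rmax 13.4
clock: 9.2
tool_pos: [535.6, 123.2, 150.3]
ee_rot: [[-0.926, 0.376, -0.003], [0.376, 0.926, -0.001], [0.002, -0.002, -1.0]]
ft_force: [-0.2, -1.5, -2.8]
gripper_width: 58.5
gripper_force: 86.4
[535.76541167 122.43263919 150.66876184] [[-0.926, 0.378, -0.002], [0.378, 0.926, -0.001], [0.002, -0.002, -1.0]] 9.25 [460.79947063 154.64638478 325.57460417]
w9 plate z 38.2 slope [-0.02  -0.005] 3043
rim fit [0.44 0.56] r 28.35 median z 74.7 985
cross 860 [-0.61  0.28] yaw in tool mod90 20.89 rmax 13.3
```

The saw in hand is centred within 0.5 mm, level, at cross yaw 46.9°, so a tool turn of +28° brings it to 18.6–18.9°. I'll turn it and check what shows through the hole.

```bash
python3 -m pendant '[[[0.6,-0.2,0],[0,0,0.098],50],[[0,0,0],[0,0,0.098],50],[[0,0,0],[0,0,0.098],50],[[0,0,0],[0,0,0.098],50],[[0,0,0],[0,0,0.098],50],[[0,0,0],[0,0,0],50],[[0,0,0],[0,0,0],50]]' 80; python3 shot.py w10;python3 hand.py w10
python3 - <<'E'
from h import *
z=np.load('pics/w10.npz');H=np.array(camera_params('wrist')['hand_eye']);P=cloud((z['K'],H[:3,:3],H[:3,3],0),z['d'])*[1,1,-1]
m=(P[...,2]>-60)&(P[...,2]<31)&(np.hypot(P[...,0],P[...,1])<45);
vv,uu=np.nonzero(m);print(m.sum())
q=P[m]
for lo in range(-60,31,5):
    s=q[(q[:,2]>=lo)&(q[:,2]<lo+5)]
    if len(s): print(lo,len(s),s.mean(0).round(1),s.min(0).round(1)[:2],s.max(0).round(1)[:2])
E
```

```text
clock: 9.83
tool_pos: [535.7, 121.7, 151.6]
ee_rot: [[-0.64, 0.768, -0.001], [0.768, 0.64, -0.0], [0.0, -0.001, -1.0]]
ft_force: [0.4, -0.8, -1.5]
gripper_width: 58.4
gripper_force: 86.4
[535.77763176 121.90343741 151.77311753] [[-0.641, 0.768, -0.001], [0.768, 0.641, -0.0], [0.0, -0.001, -1.0]] 9.8833 [483.47483313 184.49677795 326.74409409]
w10 plate z 38.21 slope [-0.015  0.004] 3058
rim fit [ 0.46 -0.15] r 28.42 median z 74.7 968
cross 865 [-0.5 -0.4] yaw in tool mod90 21.5 rmax 13.1
929
-60 51 [ 16.    1.3 -57.4] [ 11.6 -12.7] [19.  15.6]
-55 36 [ 16.8   0.4 -52.8] [ 11.4 -13.4] [18.9 14.4]
-50 4 [ 17.6   1.8 -48.9] [15.5 -5.6] [18.9 11.6]
-45 16 [ 18.1   1.5 -40.7] [ 10.6 -15.9] [20.7 16. ]
-40 76 [ 17.6   0.6 -37.5] [  8.  -17.4] [21.5 19.2]
-35 299 [ 12.4   1.  -33.1] [  1.5 -17.9] [20.7 20.5]
-30 406 [ 13.5   1.9 -27.5] [  4.3 -16.6] [20.  19.2]
-25 41 [ 11.3   4.6 -23.4] [8.7 0.8] [13.   8.3]
```

Through the gap, the arbor ring is at about (1.2,1.2) in tool axes and the saw at about (0.1,-0.1). The cross is at 18.3°, as needed. I'll correct by about 1 mm and lower over the pilot in stages.

```bash
python3 -m pendant '[[[0.8,1.1,0],[0,0,0],50],[[0,0,6],[0,0,0],50],[[0,0,6],[0,0,0],50],[[0,0,6],[0,0,0],50],[[0,0,6],[0,0,0],50],[[0,0,0],[0,0,0],50],[[0,0,0],[0,0,0],50]]' 100; python3 -m pendant '[[[0,0,4],[0,0,0],50],[[0,0,4],[0,0,0],50],[[0,0,4],[0,0,0],50],[[0,0,0],[0,0,0],50],[[0,0,0],[0,0,0],50]]'
```

```text
clock: 10.47
tool_pos: [536.0, 124.0, 127.6]
ee_rot: [[-0.639, 0.769, -0.001], [0.769, 0.639, -0.0], [0.0, -0.001, -1.0]]
ft_force: [-0.1, 0.1, -1.7]
gripper_width: 57.8
gripper_force: 107.1
clock: 10.88
tool_pos: [536.2, 124.0, 115.9]
ee_rot: [[-0.639, 0.769, -0.0], [0.769, 0.639, -0.0], [0.0, -0.0, -1.0]]
ft_force: [0.7, -0.3, -2.1]
gripper_width: 58.4
gripper_force: 107.1
```

```bash
python3 -m pendant '[[[0,0,2],[0,0,0],50],[[0,0,2],[0,0,0],50],[[0,0,2],[0,0,0],50],[[0,0,2],[0,0,0],50],[[0,0,0],[0,0,0],50],[[0,0,0],[0,0,0],50]]'; python3 -m pendant '[[[0,0,2],[0,0,0],50],[[0,0,2],[0,0,0],50],[[0,0,2],[0,0,0],50],[[0,0,0],[0,0,0],50],[[0,0,0],[0,0,0],50]]'
```

```text
clock: 11.38
tool_pos: [536.2, 124.0, 108.0]
ee_rot: [[-0.639, 0.769, -0.0], [0.769, 0.639, -0.0], [0.0, -0.0, -1.0]]
ft_force: [-0.4, 0.2, -0.8]
gripper_width: 58.5
gripper_force: 107.1
clock: 11.8
tool_pos: [536.2, 124.0, 102.0]
ee_rot: [[-0.639, 0.769, -0.0], [0.769, 0.639, -0.0], [0.0, -0.0, -1.0]]
ft_force: [0.8, 0.5, -3.0]
gripper_width: 58.0
gripper_force: 107.1
```

```bash
python3 -m pendant '[[[0,0,1.5],[0,0,0],50],[[0,0,1.5],[0,0,0],50],[[0,0,1],[0,0,0],50],[[0,0,0],[0,0,0],50],[[0,0,0],[0,0,0],50]]'; python3 -m pendant '[[[0,0,1.5],[0,0,0],50],[[0,0,1.5],[0,0,0],50],[[0,0,1],[0,0,0],50],[[0,0,0],[0,0,0],50],[[0,0,0],[0,0,0],50]]'
```

```text
clock: 12.22
tool_pos: [536.3, 124.0, 98.0]
ee_rot: [[-0.639, 0.769, -0.0], [0.769, 0.639, -0.0], [0.0, -0.0, -1.0]]
ft_force: [-0.7, -0.1, -2.8]
gripper_width: 58.2
gripper_force: 107.1
clock: 12.63
tool_pos: [536.2, 124.0, 94.0]
ee_rot: [[-0.639, 0.769, -0.0], [0.769, 0.639, -0.0], [0.0, -0.0, -1.0]]
ft_force: [-0.3, -0.2, -1.5]
gripper_width: 58.0
gripper_force: 107.1
```

It passed through the lead-in cleanly. Now onto the ejector spring.

```bash
python3 -m pendant '[[[0,0,1.5],[0,0,0],50],[[0,0,1.5],[0,0,0],50],[[0,0,1],[0,0,0],50],[[0,0,0],[0,0,0],50],[[0,0,0],[0,0,0],50]]'; python3 -m pendant '[[[0,0,1],[0,0,0],50],[[0,0,1],[0,0,0],50],[[0,0,0],[0,0,0],50],[[0,0,0],[0,0,0],50]]'
```

```text
clock: 13.05
tool_pos: [536.5, 124.1, 90.4]
ee_rot: [[-0.639, 0.769, 0.001], [0.769, 0.639, 0.0], [-0.0, 0.0, -1.0]]
ft_force: [-1.6, 0.1, 6.5]
gripper_width: 58.4
gripper_force: 107.8
clock: 13.38
tool_pos: [536.5, 124.1, 88.5]
ee_rot: [[-0.639, 0.769, 0.001], [0.769, 0.639, 0.0], [-0.0, 0.001, -1.0]]
ft_force: [-3.2, -1.2, 7.4]
gripper_width: 58.4
gripper_force: 107.9
```

```bash
python3 -m pendant '[[[0,0,1],[0,0,0],50],[[0,0,1],[0,0,0],50],[[0,0,0],[0,0,0],50],[[0,0,0],[0,0,0],50]]' 120; python3 -m pendant '[[[0,0,0.8],[0,0,0],50],[[0,0,0],[0,0,0],50],[[0,0,0],[0,0,0],50]]';python3 -m pendant '[[[0,0,0.8],[0,0,0],50],[[0,0,0],[0,0,0],50],[[0,0,0],[0,0,0],50]]'
```

```text
clock: 13.72
tool_pos: [536.6, 124.1, 86.6]
ee_rot: [[-0.639, 0.769, 0.001], [0.769, 0.639, 0.0], [-0.0, 0.001, -1.0]]
ft_force: [-3.2, -1.0, 9.2]
gripper_width: 57.5
gripper_force: 126.0
clock: 13.97
tool_pos: [536.6, 124.1, 86.1]
ee_rot: [[-0.639, 0.769, 0.001], [0.769, 0.639, 0.0], [-0.0, 0.001, -1.0]]
ft_force: [-3.7, -1.4, 12.8]
gripper_width: 57.8
gripper_force: 127.1
clock: 14.22
tool_pos: [536.6, 124.1, 86.1]
ee_rot: [[-0.639, 0.769, 0.002], [0.769, 0.639, 0.0], [-0.001, 0.001, -1.0]]
ft_force: [-9.1, -2.0, 24.7]
gripper_width: 57.7
gripper_force: 128.6
```

It stopped dead at z=86.1 and the force stepped from 9 to 25 N, as expected for the seat. I'll verify with the cameras.

```bash
python3 shot.py w11; python3 hand.py w11 2>&1|head -2
python3 - <<'E'
from h import *
z=np.load('pics/w11.npz');P=cloud((z['K'],z['R'],z['t'],0),z['d'])
r=np.hypot(P[...,0]-536,P[...,1]-123.4);k=(r<26)&(P[...,2]>120)&(P[...,2]<128)&(r>14);f=P[k];A=np.c_[f[:,:2]-[536,123.4],np.ones(len(f))]
print('plate world z',np.median(f[:,2]),np.linalg.lstsq(A,f[:,2],rcond=None)[0])
for n in('side','top'):
    c=cam(n);im,d=get_image(n);Q=cloud(c,d);q=Q[(np.hypot(Q[...,0]-536,Q[...,1]-122)<34)&(Q[...,2]>110)&(Q[...,2]<166)]
    hsv=cv2.cvtColor(im,cv2.COLOR_RGB2HSV)
    y=(np.hypot(Q[...,0]-536,Q[...,1]-122)<36)&(hsv[...,0]>20)&(hsv[...,0]<32)&(hsv[...,1]>150);print(n,'yellow z',np.percentile(Q[y][:,2],[1,5,95,99]).round(1) if y.any() else 0)
    if n=='side': cv2.imwrite('pics/final.png',np.hstack([cv2.resize(im[90:230,90:280,::-1],(400,300)),cv2.resize(cv2.imread('pics/w11.png')[150:384,100:412],(400,300))]))
E
```

```text
[536.63293441 124.1014444   86.08398135] [[-0.639, 0.769, 0.002], [0.769, 0.639, 0.0], [-0.001, 0.001, -1.0]] 14.2667 [484.09952    186.8357548  261.06683796]
w11 plate z 38.18 slope [ 0.005 -0.001] 2694
rim fit [2.52 0.  ] r 26.16 median z 74.7 1015
plate world z 124.17549871315703 [-1.96228392e-04 -1.64266288e-03  1.24166079e+02]
side yellow z [120.  122.2 151.5 170. ]
top yellow z [ 71.6  72.  139.9 139.9]
```

View pics/final.png

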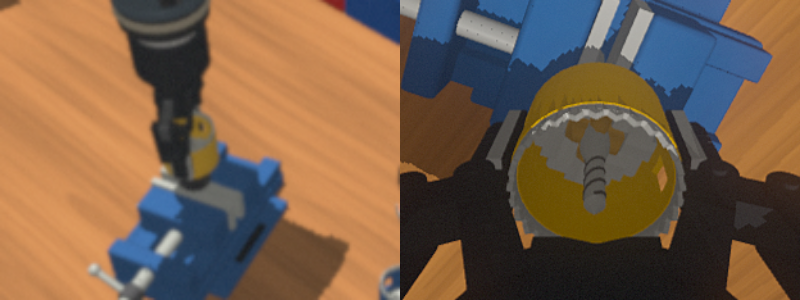

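The plate's inner face is level at 124.2 mm (118 + 6), with the brass lugs and pilot showing through the saw, so it is fully home. I'll confirm the push is steady and hand in.

```bash
python3 -m pendant '[[[0,0,0.2],[0,0,0],50],[[0,0,0],[0,0,0],50],[[0,0,0],[0,0,0],50],[[0,0,0],[0,0,0],50],[[0,0,0],[0,0,0],50],[[0,0,0],[0,0,0],50]]' && python3 -c "
from bench import manip
print(manip.close_job())"
```

```text
clock: 14.87
tool_pos: [536.7, 124.1, 86.1]
ee_rot: [[-0.639, 0.769, 0.002], [0.769, 0.639, 0.0], [-0.001, 0.002, -1.0]]
ft_force: [-10.0, -2.5, 27.8]
gripper_width: 57.6
gripper_force: 128.6
the job is handed in; nothing more can be done
None
```

The 60 mm saw is fully home on the arbor flange, its back plate's inner face level at 124.2 mm, still gripped and pressed down with about 28 N, and the job is handed in (clock 14.9 s); I did not re-measure the bystanders at the end.

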